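# Change the felt bob on the stone-polishing spindle

## Robot

A 6-joint arm with a two-finger parallel gripper is mounted at the origin on the work surface. World frame = base frame: x ahead of the robot, y to its left, z up, the work surface at z = 0. Lengths are in m, angles in degrees, forces in N, time in s.
With the tool pointing down it reaches from about 0.275 to 0.85 m from the base axis. Payload 5.2 kg.
Tool frame: the origin (TCP) lies between the finger pads; the fingertips stand env.tcp_to_tips ahead of it and the grasp point (between the pads) lies 5 mm behind it (env.tcp_to_tips is the distance from the TCP to the fingertips, in m); z points along the fingers, y is the line along which they close (so a half turn about z gives the same grasp; the last joint's range is limited). The gripper opens to 85 mm and grips with 20 to 120 N. Pads are 22 mm wide; open, the fingers measure 114 mm over their backs; the gripper's body (76 mm by 85 mm) begins 54 mm behind the grasp point. The pads swing forward as they close: fully open they stand 13 mm farther back than shut.
Start: joints at [52.036, 14.817, 87.949, -0, 77.235, -11.62], TCP at [0.244, 0.493, 0.245] pointing down, gripper open.
Joint ranges: [-179.93, 179.93], [-52.35, 119.4], [10.71, 147.94], [-69.91, 249.91], [12.55, 155.21], [-178.61, 178.61]. Speed limits (degrees/s): [147.25, 147.25, 180, 180, 180, 180].

## Interface

Orientations are given as a 3x3 rotation matrix whose columns are the frame's x, y, z axes.
In Python, from station import env gives the robot as it stands. Calls block until the motion is done:
- env.move_pose(position, orientation): joint-space move of the TCP to a pose.
- env.line_to(position, ori=None, vel=0.15): straight line of the TCP; ori=None keeps the orientation; vel is the mean speed in m/s.
- env.movej(angles): joint-space move.
- env.let_go() and env.gripper_close(strength=None): open the fingers fully, or close them until they stop; strength is the grip in N (None keeps the last).
- env.sleep(seconds).
- env.inverse_kinematics(position, orientation): joint angles nearest the present ones, or None.
- env.get_state(): the state.
- env.grab_frame(name): name is "scene" or "top" or "wrist"; returns (picture, depth): 420x560x3 uint8, red, green, blue; 420x560 float32, m along the optical axis (not along the pixel's ray), 0 where there is no reading.
- env.camera_model(name): a dict with "intrinsics" (3x3 intrinsics, pixels), "extrinsics" (4x4, takes a point from world to camera coordinates); the wrist camera has in their place "T_tool_cam" (4x4, takes a point from camera to tool coordinates, whose origin is the TCP and whose axes are the flange's). Camera axes: x right, y down, z forward; pixel columns grow to the right and rows downward; lengths in m; the calibration is good to about 2 mm. A picture is of the moment at which its call begins: read the wrist's pose just before it. camera_model takes no time and is no camera call.
A pose or a line that the arm cannot do raises env.IKError and nothing moves.
- env.hand_in(): hands the job in; it is judged then, once.
The state is a dict: "time_s": time; "joints": joint angles; "joint_velocities": joint speeds; "effort": joint torques, N m; "eef_pos": TCP position; "tcp_rot": TCP orientation; "ft_force": force on the tool from outside, world axes, zero at the start; "torque": the same for the moment, N m; "grip_width": opening from 0.0 (shut) to 1.0 (fully open); "grip_force": force on a finger pad.
Only numpy, scipy, OpenCV 4.12 (cv2) and the standard library are available. Lean on these libraries where they do the work, as an engineer would, in place of code of your own. Each camera call takes 0.05 s, during which the arm holds its last target. There are 200 camera calls.

## Task

Change the polishing bob: push the wedge in to drive the worn bob loose from the spindle (do not pull it while it is still stuck), hang it in the rack place with the rubber ring, and push the wedge fully back out. Then take from the rack the fresh bob whose tapered shank matches, press it fully home in the spindle and, pressing, twist it clockwise as far as the spindle nose will turn, and let go. Leave the wheel with the fat straight shank, the tin, the bottle and the brush alone.

Things in the scene. Friction and masses are not known exactly. Their poses are not given: they have to be found in the camera images.
- socket (a point): Centre of the flat top face of the steel spindle nose (44 mm diameter), 102 mm above the bench; axes of the stand: z up, +y the way the wedge is driven in (its head lies towards -y). The nose has a tapered bore, 13 mm radius at the mouth, 7.7 mm at 45 mm depth, then a drive slot 8 mm wide, 10 mm deep. Unturned, the slot runs along y.
- stand: The fixed grey spindle stand. Origin under the spindle axis on the bench, axes as the socket. A bearing block 70 x 70 mm, 62 to 88 mm high, on four legs; base plate x -60 to 60 mm, y -87 to 63 mm, 12 mm thick. The wedge passes between the legs, below the nose.
- nose (a joint): Turn of the spindle nose about the vertical, rad: 0 at the start, grows clockwise seen from above, stop at 0.9. It stays where left (friction about 0.08 N m). The drive slot turns with it; a tang in the slot has up to 0.2 rad of play, so a seated bob is twisted about 1 to 1.2 rad to bring the nose to its stop.
- wedge (a joint): Travel of the captive wedge, m: 0 is fully out (a stop; starts at 0 to 0.006), grows as it is driven in along the stand's +y, end stop at 0.05. Stays where left. Slides with about 2 N, 8 to 20 N while lifting a stuck bob. At 0.045 a bob in the socket is lifted about 12 mm and is loose; with the wedge in, no bob goes home.
- wedge_head (a point): Top centre of the upright head post of the wedge, 85 mm above the bench, moving with it; axes of the stand. The post is 18 mm (x) by 12 mm (y) and rises from the wedge's bar (top 49 mm above the bench); it can be pushed from either side above the bar. It stands 145 mm from the spindle axis with the wedge fully out.
- worn_bob: Worn felt bob, stuck in the spindle by spring detents. Origin: centre of the underside of its steel flange (36 mm diameter, 5 mm thick), z up. Above: felt 34 mm in diameter, flat top at 25 mm. Below: tapered shank, radius 11.5 mm at 9 mm to 7 mm at 45 mm below the origin, then a tang to 57 mm, 6 mm thick (own x), 13 mm wide (own y). 160 g.
- fresh_bob: Fresh felt bob, hanging in one place of the rack. Origin, flange, shank and tang as the worn bob's (13 mm wide tang along own y enters the drive slot either way round); felt 34 mm in diameter with a domed top at 39 mm. Pressing it home past the detents takes 5 to 10 N. Home, its origin is at the socket point, flange on the nose's face. 180 g.
- odd_wheel: A flat felt wheel, 48 mm diameter, top at 22 mm, with a straight shank 24 mm thick and 50 mm long that does not fit the spindle. Hangs in one place of the rack; to be left alone. Origin: centre of its flange's underside.
- worn_place: Flat black rubber ring, 48 mm outside, round the empty place of the rack, where the worn bob shall hang. Origin: hole centre on the rack's top face, 90 mm above the bench.
- rack: Plywood rack 232 mm (own x) by 60 mm (own y), 90 mm high, with three through holes 26 mm in diameter in its 8 mm top, at x = -72, 0 and 72 mm, from which tools hang by their flanges, shank down. Origin: centre of its underside.
- tin: Bystander: a small closed tin, 52 mm diameter, 55 mm high, near the wedge's head. Origin at its foot.
- bottle: Bystander: an upright bottle, 56 mm diameter, 150 mm high, between spindle and rack on the far side. Origin at its foot.
- brush: Bystander: a brush 160 mm long lying on the bench between spindle and rack. Origin under its middle.
Not all that is in view belongs to the job. Leave any pink or yellow look-alike of the fresh_bob alone.

How it is judged:
By the outcome, as a careful person would: the job done as asked, in the order asked, and still so for the second after the job is handed in, with the robot touching nothing.
It also fails if it takes over 72 s, if anything falls off the work surface, if the arm or the gripper's body presses on something with over 40 N, if the wrist force passes 120 N, or if a joint passes its speed limit or range.

## Working session

There is one attempt and no reset: what is moved stays moved. The work goes in short steps, each a Python script; the robot and the scene stay as the last script left them, time stands still between calls to the robot, and variables do not carry over. Pictures are saved under pics/ and viewed, at most 10 in all, crops included, and the job is handed in when it is done.

```bash
ls; mkdir -p pics; python3 - <<'E'
from station import env
import cv2,numpy as np
for n in("scene","top"):
    p,d=env.grab_frame(n); np.savez(f"/tmp/{n}.npz",p=p,d=d)
    cv2.imwrite(f"pics/{n}0.png",p[:,:,::-1]); m=env.camera_model(n); print(m["intrinsics"].round(1).tolist()); 
    E=m["extrinsics"]; print(E.round(3).tolist(), (-E[:3,:3].T@E[:3,3]).round(3))
s=env.get_state(); print(s["tcp_rot"],s["ft_force"],s["time_s"],env.tcp_to_tips); print(env.camera_model("wrist"))
E
```

```text
pics
[[533.1, 0.0, 280.2], [0.0, 533.1, 212.3], [0.0, 0.0, 1.0]]
[[-0.641, 0.767, -0.008, 0.286], [0.575, 0.473, -0.668, -0.244], [-0.509, -0.433, -0.744, 1.401], [0.0, 0.0, 0.0, 1.0]] [1.036 0.502 0.882]
[[540.9, 0.0, 277.1], [0.0, 540.9, 211.1], [0.0, 0.0, 1.0]]
[[0.007, -1.0, 0.008, 0.043], [-0.999, -0.008, -0.051, 0.507], [0.051, -0.007, -0.999, 1.328], [0.0, 0.0, 0.0, 1.0]] [0.439 0.056 1.352]
[[-8.96157962e-01  4.43733971e-01 -1.03454801e-03]
 [ 4.43735041e-01  8.96157078e-01 -1.30569797e-03]
 [ 3.47734980e-04 -1.62917683e-03 -9.99998612e-01]] [-0.10585879  0.4333239   0.10192041] 0.1 0.014
{'intrinsics': array([[337.95690796,   0.        , 289.2316754 ],
       [  0.        , 337.95690796, 209.46260742],
       [  0.        ,   0.        ,   1.        ]]), 'T_tool_cam': array([[-6.60332111e-05, -9.59877338e-01, -2.80420206e-01,
         7.04419379e-02],
       [ 9.99999993e-01, -3.45635264e-05, -1.17168678e-04,
         3.19301839e-05],
       [ 1.02775248e-04, -2.80420211e-01,  9.59877333e-01,
        -1.28670969e-01],
       [ 0.00000000e+00,  0.00000000e+00,  0.00000000e+00,
         1.00000000e+00]])}
```

View pics/top0.png

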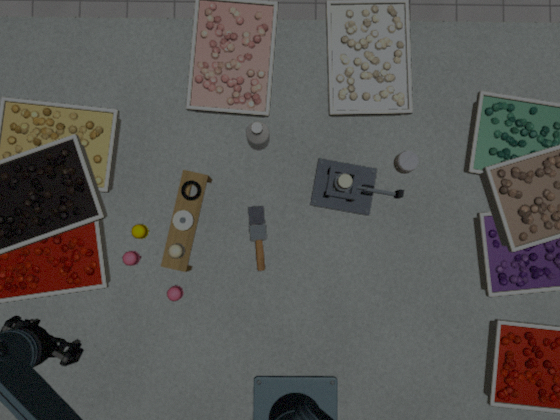

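View pics/scene0.png

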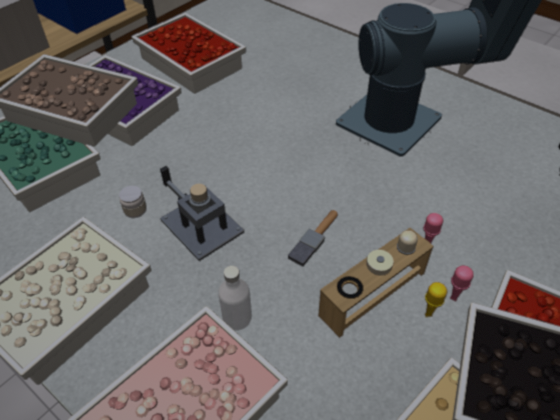

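The top view shows the worn bob at (344,182), the wedge head at (399,194), the tin at (406,161), the rubber ring at (191,190), the odd wheel at (182,220) and the fresh bob at (176,251). The brush is near (258,238), the bottle at (258,133), and the pink and yellow look-alikes are left of the rack. Next I'll compute rough positions and take wrist views from close by.

```bash
cat > h.py <<'E'
from station import env
import numpy as np, cv2
def ray(n,u,v,z,T=None):
    m=env.camera_model(n); K=m["intrinsics"]; d=np.linalg.inv(K)@np.array([u,v,1.])
    W=np.linalg.inv(m["extrinsics"]) if T is None else T
    r=W[:3,:3]@d; o=W[:3,3]; return o+r*(z-o[2])/r[2]
def Ttool():
    s=env.get_state(); T=np.eye(4); T[:3,:3]=s["tcp_rot"]; T[:3,3]=s["eef_pos"]; return T
def wrist(name):
    T=Ttool()@env.camera_model("wrist")["T_tool_cam"]; p,d=env.grab_frame("wrist")
    np.savez(f"/tmp/{name}.npz",p=p,d=d,T=T); cv2.imwrite(f"pics/{name}.png",p[:,:,::-1]); return p,d,T
def R(a):  # tool down, tool x axis at world angle a (deg)
    a=np.radians(a); c,s=np.cos(a),np.sin(a)
    return np.array([[c,s,0],[s,-c,0],[0,0,-1.]])
def cloud(p,d,T,n="wrist"):
    K=env.camera_model(n)["intrinsics"]; v,u=np.mgrid[:420,:560]
    c=np.stack([(u-K[0,2])/K[0,0]*d,(v-K[1,2])/K[1,1]*d,d,np.ones_like(d)],-1)
    return (c@T.T)[...,:3]
def st(): 
    s=env.get_state(); return s["time_s"].__round__(2),np.round(s["eef_pos"],4).tolist(),np.round(s["ft_force"],1).tolist(),round(s["grip_width"],3),round(s["grip_force"],1)
E
python3 - <<'E'
from h import *
for k,(u,v,z) in dict(worn=(344,182,.127),head=(399,194,.085),tin=(406,161,.055),ring=(191,190,.092),wheel=(182,220,.112),fresh=(176,251,.125),bottle=(257,129,.15),brush=(258,238,.02),rackA=(185,172,.09),rackB=(163,265,.09)).items(): print(k,ray("top",u,v,z).round(3))
for a in (0,180,52,90,-90):
  for P in ([.48,-.09,.3],[.43,.3,.3]): print(a,P,env.inverse_kinematics(P,R(a)))
E
```

```text
worn [ 0.569 -0.105  0.127]
head [ 0.546 -0.24   0.085]
tin [ 0.629 -0.264  0.055]
ring [0.551 0.248 0.092]
wheel [0.48  0.265 0.112]
fresh [0.409 0.275 0.125]
bottle [0.684 0.094 0.15 ]
brush [0.44  0.093 0.02 ]
rackA [0.593 0.263 0.09 ]
rackB [0.376 0.311 0.09 ]
0 [0.48, -0.09, 0.3] [-2.37330891e+01  6.49614454e+00  9.06160849e+01 -2.54444375e-14
  8.28877706e+01  6.62669109e+01]
0 [0.43, 0.3, 0.3] [ 2.27024405e+01  1.03393253e+01  8.60500848e+01 -2.54444375e-14
  8.36105899e+01  1.12702441e+02]
180 [0.48, -0.09, 0.3] [-2.37330891e+01  6.49614454e+00  9.06160849e+01 -2.54444375e-14
  8.28877706e+01 -1.13733089e+02]
180 [0.43, 0.3, 0.3] [ 2.27024405e+01  1.03393253e+01  8.60500848e+01 -2.54444375e-14
  8.36105899e+01 -6.72975595e+01]
52 [0.48, -0.09, 0.3] [-2.37330891e+01  6.49614454e+00  9.06160849e+01 -2.54444375e-14
  8.28877706e+01  1.42669109e+01]
52 [0.43, 0.3, 0.3] [ 2.27024405e+01  1.03393253e+01  8.60500848e+01 -2.54444375e-14
  8.36105899e+01  6.07024405e+01]
90 [0.48, -0.09, 0.3] [-2.37330891e+01  6.49614454e+00  9.06160849e+01 -2.54444375e-14
  8.28877706e+01 -2.37330891e+01]
90 [0.43, 0.3, 0.3] [ 2.27024405e+01  1.03393253e+01  8.60500848e+01 -2.54444375e-14
  8.36105899e+01  2.27024405e+01]
-90 [0.48, -0.09, 0.3] [-2.37330891e+01  6.49614454e+00  9.06160849e+01 -2.54444375e-14
  8.28877706e+01  1.56266911e+02]
-90 [0.43, 0.3, 0.3] [ 2.27024405e+01  1.03393253e+01  8.60500848e+01 -2.54444375e-14
  8.36105899e+01 -1.57297559e+02]
```

```bash
python3 - <<'E'
from h import *
env.move_pose([.48,.265,.25],R(15)); wrist("rack1"); print(st())
env.move_pose([.56,-.15,.27],R(15)); wrist("stand1"); print(st())
E
python3 -c "
import cv2,numpy as np
a=cv2.imread('pics/rack1.png');b=cv2.imread('pics/stand1.png')
cv2.imwrite('pics/c1.png',np.hstack([a,b])[:, :][:, ::1] if 0 else np.vstack([a[40:340],b[40:340]]))"
```

```text
(1.74, [0.4796, 0.2656, 0.25], [-0.1, -0.2, -0.0], 1.003, 0.0)
(3.35, [0.5602, -0.1486, 0.27], [0.3, 0.3, -0.4], 0.996, 0.0)
```

View pics/c1.png

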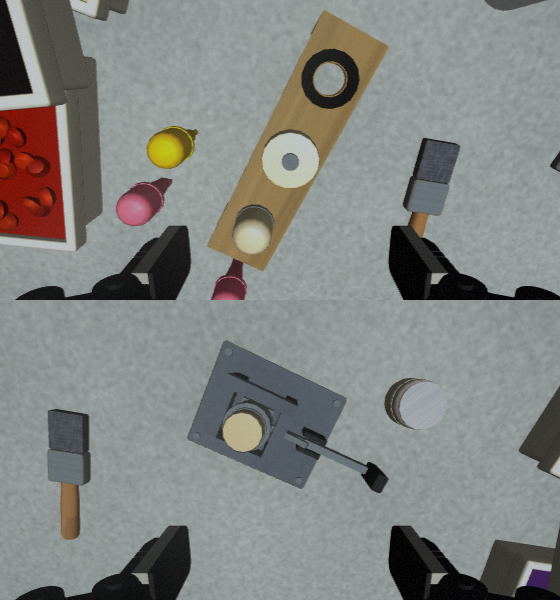

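The upper half (wrist over the rack) shows the ring at (330,79), the wheel at (290,160) and the fresh bob at (252,229). The lower half (wrist over the stand) shows the worn bob's top at (243,432), the wedge head at (376,478) and the tin at (418,403).

```bash
cat > m.py <<'E'
from h import *
def load(n): z=np.load(f"/tmp/{n}.npz"); return z["p"],z["d"],z["T"]
p,d,T=load("rack1"); C=cloud(p,d,T); near=lambda q,r:np.hypot(C[...,0]-q[0],C[...,1]-q[1])<r
def rect(m,t):
    P=C[m][:,:2]; r=cv2.minAreaRect((P*1000).astype(np.float32)); print(t,m.sum(),np.round(r,1) if 0 else r, C[m][:,2].mean().round(4))
def circ(m,t):
    P=(C[m][:,:2]*1000).astype(np.float32); h=cv2.convexHull(P); e=cv2.fitEllipse(h); print(t,m.sum(),np.round(e[0],1),np.round(e[1],1),"z",C[m][:,2].mean().round(4))
hsv=cv2.cvtColor(p,cv2.COLOR_RGB2HSV)
rack=near((.48,.265),.16)&(C[...,2]>.083)&(C[...,2]<.095)&(d>0); rect(rack,"rack")
circ(near((.551,.248),.035)&(C[...,2]>.087)&(hsv[...,2]<70),"ring")
circ(near((.48,.265),.03)&(C[...,2]>.103),"wheel")
circ(near((.409,.278),.03)&(C[...,2]>.1),"fresh")
for z in (.097,.105,.112,.118,.124): circ(near((.409,.278),.035)&(C[...,2]>z),"fresh>%g"%z)
p,d,T=load("stand1"); C=cloud(p,d,T); 
rect(near((.56,-.13),.14)&(C[...,2]>.008)&(C[...,2]<.016),"base")
w=near((.57,-.105),.03)&(C[...,2]>.122); circ(w,"worn"); 
circ(near((.57,-.105),.04)&(C[...,2]>.096)&(C[...,2]<.109),"nose")
rect(near((.546,-.24),.03)&(C[...,2]>.08),"head"); circ(near((.63,-.264),.045)&(C[...,2]>.05),"tin")
b=near((.555,-.19),.07)&(C[...,2]>.044)&(C[...,2]<.053)&(C[...,1]<-.15);rect(b,"bar")
E
python3 m.py
```

```text
rack 14799 ((468.6692810058594, 313.21905517578125), (150.426025390625, 277.20355224609375), 77.81427001953125) 0.0904
ring 1689 [551.4 249.7] [46.8 47.2] z 0.0913
wheel 14256 [483.3 264.9] [47.2 59.1] z 0.2828
fresh 1460 [411.9 279.6] [32.1 33.5] z 0.1218
fresh>0.097 1507 [411.9 279.6] [32.1 33.5] z 0.1211
fresh>0.105 1374 [411.9 279.6] [32.1 33.4] z 0.123
fresh>0.112 1256 [411.9 279.6] [32.1 33.3] z 0.1244
fresh>0.118 1135 [411.8 279.5] [31.8 33.2] z 0.1254
fresh>0.124 817 [411.3 279.7] [29.3 30.1] z 0.1269
base 7130 ((580.6340942382812, -149.02474975585938), (208.7108154296875, 148.59288024902344), 80.5093994140625) 0.012
worn 20023 [ 565.  -106.9] [48.1 57.9] z 0.3123
nose 527 [ 573.6 -106.1] [43.  43.3] z 0.1026
head 228 ((550.1237182617188, -243.15017700195312), (11.864919662475586, 18.471071243286133), 81.70310974121094) 0.0845
tin 1818 [ 632.1 -268.7] [47.7 47.8] z 0.055
bar 836 ((557.746826171875, -198.849853515625), (98.20936584472656, 22.30194854736328), 80.19725799560547) 0.048
```

```bash
cat >> h.py <<'E'
S=np.array([.5736,-.1061]); a=80.2; u=np.array([np.cos(np.radians(a)),np.sin(np.radians(a))])
def P(dist,z): return [*(S-u*dist),z]
E
python3 - <<'E'
from h import *
env.gripper_close(30)
env.move_pose(P(.175,.14),R(a)); print(st())
env.line_to(P(.175,.077),vel=.1); print(st())
env.line_to(P(.122,.077),vel=.05); print(st())
for k in range(9):
    env.line_to(P(.120-.002*k,.077),vel=.04); s=env.get_state(); f=s["ft_force"]; print(k,st())
    if f[:2]@u<-35: break
env.line_to(P(.135,.077),vel=.1)
env.line_to(P(.135,.26),vel=.2); wrist("stand2"); p,d=env.grab_frame("top"); np.savez("/tmp/top2.npz",p=p,d=d)
print(st())
E
```

```text
(5.33, [0.5441, -0.2785, 0.1404], [0.0, 0.7, 0.2], -0.002, 0.0)
(6.12, [0.5442, -0.2788, 0.0775], [0.4, 0.8, 0.1], 0.003, 0.0)
(7.33, [0.5529, -0.226, 0.0771], [-0.7, -1.3, 0.6], -0.002, 0.7)
0 (7.58, [0.5532, -0.2244, 0.0771], [-0.9, -2.7, 1.5], -0.007, 1.5)
1 (7.83, [0.5535, -0.2226, 0.0771], [-1.0, -3.8, 2.3], -0.001, 2.0)
2 (8.07, [0.5539, -0.2205, 0.0771], [-2.4, -4.6, 3.4], -0.0, 2.0)
3 (8.32, [0.5542, -0.2184, 0.0771], [-2.4, -4.2, 2.2], -0.001, 1.9)
4 (8.57, [0.5546, -0.2163, 0.077], [-2.0, -4.0, 2.0], 0.004, 1.5)
5 (8.82, [0.5547, -0.2159, 0.077], [-3.1, -8.3, 1.2], -0.001, 4.4)
6 (9.07, [0.5547, -0.2158, 0.0771], [-4.9, -15.9, 1.3], 0.002, 7.6)
7 (9.32, [0.5548, -0.2158, 0.0772], [-7.3, -20.5, -0.5], 0.006, 10.8)
8 (9.57, [0.5548, -0.2157, 0.0772], [-9.6, -27.3, -2.5], 0.0, 14.0)
(11.2, [0.55, -0.2386, 0.2583], [0.5, 0.2, -0.6], 0.002, 0.0)
```

```bash
cat > m2.py <<'E'
from h import *
import sys
z=np.load("/tmp/stand2.npz"); C=cloud(z["p"],z["d"],z["T"])
def sel(q,r,z0,z1,n):
    m=(np.hypot(C[...,0]-q[0],C[...,1]-q[1])<r)&(C[...,2]>z0)&(C[...,2]<z1)&(z["d"]>0); Q=C[m]
    if len(Q)<6: print(n,len(Q)); return
    e=cv2.fitEllipse(cv2.convexHull((Q[:,:2]*1000).astype(np.float32))); print(n,len(Q),np.round(e[0],1),np.round(e[1],1),np.median(Q[:,2]).round(4))
sel(S,.04,.12,.2,"worn"); sel(S,.04,.098,.108,"nose"); sel(S-u*.095,.03,.08,.09,"head"); sel((.632,-.2687),.04,.05,.06,"tin")
E
python3 m2.py
```

```text
worn 1882 [ 571.8 -108.4] [28.7 34.9] 0.1396
nose 694 [ 573.5 -106.2] [43.1 43.4] 0.1019
head 274 [ 557.9 -199.4] [14.4 20.6] 0.0848
tin 1702 [ 632.2 -268.7] [47.6 48. ] 0.055
```

View pics/stand2.png

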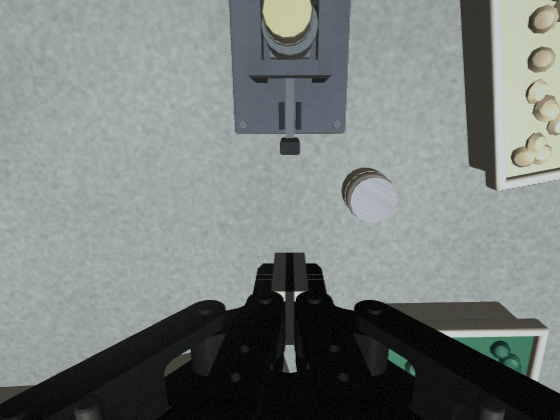

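Wedge fully in; the bob top is at 0.1396 m, so it is lifted 12.5 mm and loose. In the picture the bob is at (288,20), the wedge head at (289,146) and the tin untouched at (370,195).

```bash
python3 - <<'E'
from h import *
A=168; r=np.array([.5514,.2497])
env.move_pose([*S,.2],R(A)); env.let_go()
env.line_to([*S,.131],vel=.12); print(st())
env.gripper_close(45); print("grip",st())
env.line_to([*S,.141],vel=.04); print(st())
env.line_to([*S,.222],vel=.12); print(st())
if env.get_state()["grip_width"]<.25: raise SystemExit("lost")
p,d=env.grab_frame("scene"); cv2.imwrite("pics/scene2.png",p[:,:,::-1])
env.line_to([*r,.222],vel=.22); print(st())
wrist("held")
E
python3 -c "
import cv2,numpy as np
a=cv2.imread('pics/held.png'); b=cv2.imread('pics/scene2.png')[90:270,100:340]
cv2.imwrite('pics/c2.png',np.vstack([a[150:400,80:480],cv2.resize(b,(400,300))]))"
```

```text
(13.9, [0.574, -0.1063, 0.1315], [-0.6, 0.5, -1.1], 1.0, 0.0)
grip (14.46, [0.5742, -0.1061, 0.1319], [0.5, 0.6, 5.1], 0.375, 52.7)
(14.86, [0.5738, -0.1063, 0.1414], [1.3, -0.6, -0.1], 0.375, 51.8)
(15.68, [0.5729, -0.1059, 0.2211], [-0.3, 0.6, -1.8], 0.372, 51.6)
(17.5, [0.5516, 0.2488, 0.222], [0.4, -0.7, -0.8], 0.377, 51.6)
```

View pics/c2.png

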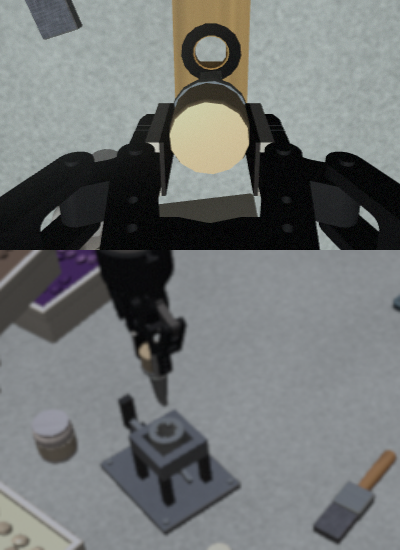

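The worn bob hangs upright between the pads (crop (209,138)) in line with the ring (211,52), and the spindle is empty. Next I'll lower it in the rack.

```bash
python3 - <<'E'
from h import *
A=168; r=np.array([.5514,.2497])
env.line_to([*r,.168],vel=.15); print(st())
env.line_to([*r,.118],vel=.08); print(st())
z=.118
f0=env.get_state()["ft_force"][2]
while z>.102:
    z-=.002; env.line_to([*r,z],vel=.03); f=env.get_state()["ft_force"][2]
    if f-f0>3: break
print(z,st())
env.let_go(); env.line_to([*r,.2],vel=.2); print(st())
# push the wedge out
env.gripper_close(30)
env.move_pose(P(.068,.2),R(a)); wrist("stand3") 
env.line_to(P(.068,.077),vel=.15); print(st())
env.line_to(P(.122,.077),vel=.08); print(st())
for k in range(9):
    env.line_to(P(.1225+.002*k,.077),vel=.04); f=env.get_state()["ft_force"]; print(k,st())
    if f[:2]@u>12: break
env.line_to(P(.115,.077),vel=.1)
env.line_to(P(.115,.2),vel=.2)
env.let_go()
env.move_pose([.46,.255,.25],R(168)); wrist("rack2"); print(st())
z=np.load("/tmp/rack2.npz"); C=cloud(z["p"],z["d"],z["T"])
for n,q,r_,h in (("worn",r,.03,.105),("wheel",(.4833,.2649),.03,.105),("fresh",(.4119,.2796),.03,.105)):
    m=(np.hypot(*(C[...,:2]-q).transpose(2,0,1))<r_)&(C[...,2]>h)&(C[...,2]<.16)&(z["d"]>0); Q=C[m]
    e=cv2.fitEllipse(cv2.convexHull((Q[:,:2]*1000).astype(np.float32))); print(n,len(Q),np.round(e[0],1),np.round(e[1],1),Q[:,2].max().round(4))
E
```

```text
(18.06, [0.5517, 0.2494, 0.1682], [0.5, -0.1, -0.7], 0.371, 51.7)
(18.83, [0.5516, 0.2498, 0.1183], [-0.2, -0.0, -1.2], 0.376, 51.7)
0.10599999999999998 (20.33, [0.5516, 0.2497, 0.1075], [-3.2, 0.1, 7.1], 0.372, 53.2)
(21.52, [0.5509, 0.2496, 0.1993], [0.3, 0.2, -0.4], 1.0, 0.0)
(24.86, [0.5628, -0.1733, 0.0779], [-0.1, 0.3, -0.4], 0.002, 0.0)
(25.68, [0.5524, -0.2266, 0.0767], [-0.1, 0.5, 0.6], -0.003, 0.0)
0 (25.93, [0.5527, -0.2265, 0.0769], [0.2, 0.4, 0.5], 0.002, 0.0)
1 (26.18, [0.5524, -0.2287, 0.0769], [0.4, 0.3, -0.9], -0.003, 0.2)
2 (26.43, [0.552, -0.2306, 0.0769], [0.3, 1.4, -0.0], 0.001, 0.7)
3 (26.68, [0.5518, -0.2319, 0.077], [1.4, 4.1, 0.5], -0.001, 2.5)
4 (26.93, [0.5518, -0.2319, 0.077], [3.7, 12.3, 2.8], 0.001, 5.8)
(30.61, [0.4606, 0.2541, 0.2498], [0.2, -0.6, -1.1], 1.002, 0.0)
worn 1153 [549.2 250.4] [33.2 33.5] 0.117
wheel 2480 [480.8 264.9] [47.1 47.5] 0.1169
fresh 1583 [410.6 279.9] [32.9 33.5] 0.1303
```

```bash
python3 - <<'E'
from h import *
z=np.load("/tmp/rack1.npz"); C=cloud(z["p"],z["d"],z["T"]); hsv=cv2.cvtColor(z["p"],cv2.COLOR_RGB2HSV)
m=((hsv[...,1]>110)&(hsv[...,2]>90)&(C[...,2]<.2)&(np.hypot(*(C[...,:2]-(.4112,.2797)).transpose(2,0,1))<.13)&((hsv[...,0]>150)|((hsv[...,0]>22)&(hsv[...,0]<35)))).astype(np.uint8)
n,l,s,c=cv2.connectedComponentsWithStats(m)
for i in range(1,n):
    if s[i,4]>60: Q=C[l==i]; print(s[i,4],np.median(Q,0).round(3),Q.min(0).round(3),Q.max(0).round(3))
z=np.load("/tmp/stand3.npz"); C=cloud(z["p"],z["d"],z["T"])
p=z["p"]; cv2.imwrite("pics/stand3c.png",cv2.resize(p[:,:,::-1],(560,420)))
E
```

```text
1329 [0.459 0.368 0.092] [ 0.406  0.354 -0.   ] [0.473 0.408 0.097]
761 [0.397 0.385 0.091] [0.377 0.374 0.061] [0.409 0.406 0.097]
547 [0.315 0.287 0.092] [0.298 0.271 0.078] [0.327 0.302 0.097]
```

View pics/rack2.png

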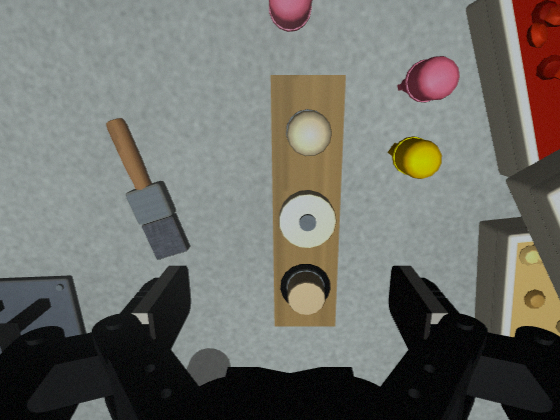

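Rack view: the worn bob is on the ring at (306,295), the wheel at (307,220) and the fresh bob at (308,132), with the look-alikes clear of the fingers. Next I'll grasp the fresh bob and look at its tang at four yaws with the scene camera.

```bash
python3 - <<'E'
from h import *
A=168; q=[.4112,.2797]
env.move_pose([*q,.19],R(A)); env.line_to([*q,.110],vel=.12); print(st())
env.gripper_close(60); print(st())
env.line_to([*q,.20],vel=.12); print(st())
X=[.60,.12,.33]; m=env.camera_model("scene"); tiles=[]
for da in (0,-30,-60,-90):
    env.move_pose(X,R(A+da)); env.sleep(.1); p,d=env.grab_frame("scene")
    h=Ttool()[:3,3]; c=m["extrinsics"]@np.array([h[0],h[1],h[2]-.019-.045,1]); w=m["intrinsics"]@c[:3]; uv=(w[:2]/w[2]).round().astype(int)
    np.savez(f"/tmp/tang{-da}.npz",p=p,d=d,uv=uv)
    cr=p[uv[1]-40:uv[1]+40,uv[0]-28:uv[0]+28,::-1]; tiles.append(cv2.resize(cr,None,fx=3.5,fy=3.5,interpolation=cv2.INTER_CUBIC))
cv2.imwrite("pics/tang.png",cv2.convertScaleAbs(np.hstack(tiles),alpha=1.8)); print(st(),uv,c)
E
```

```text
(31.84, [0.4122, 0.2798, 0.1108], [-0.1, -0.8, 0.7], 0.997, 0.0)
(32.38, [0.4115, 0.2798, 0.1107], [-2.1, -1.0, 5.9], 0.376, 59.6)
(33.28, [0.4106, 0.2794, 0.1991], [-0.1, 0.0, -1.8], 0.374, 59.6)
(36.67, [0.6, 0.12, 0.33], [0.3, 0.2, -2.2], 0.377, 59.6) [275 200] [-0.0086428  -0.01960649  0.84603774  1.        ]
```

View pics/tang.png

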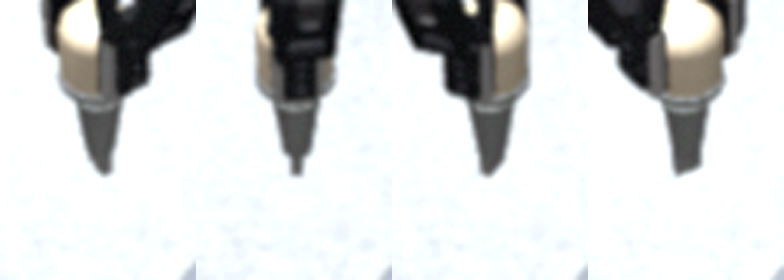

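The tang is edge-on to the camera in tile 2 (yaw −30°), so its wide side lies at about tool angle a − 93°. Tool yaw 173° therefore aligns it with the slot.

```bash
python3 - <<'E'
from h import *
B=173; 
env.move_pose([*S,.25],R(B)); env.line_to([*S,.155],vel=.15); print(st())
env.line_to([*S,.138],vel=.08); print(st())
z=.138
while z>.117:
    z-=.0015; env.line_to([*S,z],vel=.04); s=env.get_state(); f=s["ft_force"][2]
    print(round(z,4),np.round(s["eef_pos"],4),np.round(s["ft_force"],1),np.round(s["torque"],2))
    if f>25 or (z>.1265 and f>9): break
E
```

```text
(39.23, [0.5741, -0.1062, 0.1558], [0.4, 0.7, -2.3], 0.368, 59.6)
(39.59, [0.5733, -0.1058, 0.1376], [1.0, 0.7, -4.0], 0.377, 59.8)
0.1365 [ 0.5739 -0.1062  0.1369] [-0.4  0.7 -0.8] [ 0.12 -0.05 -0.01]
0.135 [ 0.5741 -0.1064  0.1354] [1.7 0.1 0.7] [-0.02 -0.19 -0.02]
0.1335 [ 0.574  -0.1064  0.1337] [ 2.1 -0.4  1.4] [-0.1  -0.31  0.02]
0.132 [ 0.5738 -0.1063  0.1319] [ 2.1 -1.9  0.1] [-0.14 -0.47  0.02]
0.1305 [ 0.5736 -0.1061  0.1303] [ 2.  -0.3  0.5] [-0.16 -0.37  0.06]
0.129 [ 0.5735 -0.106   0.1286] [ 2.5 -1.  -0.7] [-0.07 -0.44 -0.04]
0.1275 [ 0.5733 -0.106   0.1269] [ 2.1 -1.4 -3.4] [-0.15 -0.53  0.01]
0.126 [ 0.5733 -0.1059  0.1251] [ 3.3 -0.1 -7.2] [-0.11 -0.65  0.04]
0.1245 [ 0.5733 -0.1058  0.1241] [ 3.2  0.3 -7.4] [ 0.11 -0.48 -0.03]
0.123 [ 0.5735 -0.106   0.1231] [ 0.9  0.4 -2.1] [ 0.09 -0.29  0.02]
0.1215 [ 0.5739 -0.1062  0.1227] [-1.3  0.8  5.8] [ 0.2   0.18 -0.04]
0.12 [ 0.5742 -0.1063  0.1227] [-3.7  2.  14.4] [ 0.35  0.6  -0.  ]
0.1185 [ 0.5743 -0.1063  0.1226] [-6.7  2.7 22.6] [0.46 1.17 0.04]
0.117 [ 0.5744 -0.1064  0.1225] [-9.8  2.9 33.3] [ 0.73  1.65 -0.03]
```

It is home, with z settled at 0.1227 and the detents passed. Now the clockwise twist under pressure.

```bash
python3 - <<'E'
from h import *
B=173; env.line_to([*S,.1195],vel=.04); print(st())
t=0; 
while t<76:
    t+=6 if t<48 else 3
    env.line_to([*S,.1195],ori=R(B-t),vel=.03); s=env.get_state()
    x=s["tcp_rot"][:,0]; print(t,round(B-np.degrees(np.arctan2(x[1],x[0]))%360,1),np.round(s["ft_force"],1),np.round(s["torque"],2),round(s["time_s"],1))
    if abs(s["torque"][2])>.75 : break
wrist("tw")
E
```

```text
(43.34, [0.5742, -0.1063, 0.1226], [-5.4, 2.5, 17.9], 0.378, 62.7)
6 6.0 [-4.6  1.6 18. ] [ 0.39  0.75 -0.07] 43.6
12 12.0 [-4.8  1.6 17.5] [0.38 0.86 0.01] 43.9
18 18.0 [-4.7  1.5 18.3] [0.27 0.89 0.02] 44.1
24 24.0 [-5.1  1.8 17.3] [ 0.18  0.94 -0.04] 44.4
30 30.0 [-5.4  1.2 17.7] [ 0.12  1.   -0.04] 44.6
36 36.0 [-6.2 -0.  18.3] [ 0.02  1.03 -0.02] 44.9
42 42.0 [-6.1 -0.4 18.9] [ 0.05  1.15 -0.05] 45.1
48 48.0 [-6.7  0.2 18.6] [ 0.04  1.25 -0.01] 45.4
51 51.0 [-6.5 -0.  18.6] [0.07 1.27 0.  ] 45.7
54 54.0 [-7.1 -0.4 18.7] [-0.    1.2   0.01] 45.9
57 57.0 [-6.6 -0.6 19.6] [0.07 1.25 0.01] 46.2
60 60.0 [-6.4  0.5 19.7] [0.06 1.22 0.08] 46.4
63 63.0 [-6.8  1.2 19.2] [0.19 1.19 0.09] 46.7
66 66.0 [-5.8  0.9 18.9] [0.22 1.13 0.18] 46.9
69 69.0 [-5.   1.2 20.1] [0.26 1.08 0.26] 47.2
72 71.9 [-5.7  0.3 19.3] [0.18 1.21 0.35] 47.4
75 75.0 [-6.5  0.5 18.6] [0.19 1.1  0.24] 47.7
78 77.9 [-7.3 -0.3 19.1] [0.22 1.32 0.31] 47.9
```

The torque rises at about 58–60° and levels off near 0.3 N m, so the nose reached its stop and the grip then slipped. I'll release, retreat and check.

```bash
python3 - <<'E'
from h import *
env.line_to([*S,.1222],vel=.04); print(st()); env.let_go(); env.line_to([*S,.21],vel=.15)
env.move_pose(P(.06,.27),R(a)); env.sleep(.2); wrist("fin"); env.sleep(.3); print(st())
z=np.load("/tmp/fin.npz"); C=cloud(z["p"],z["d"],z["T"])
def sel(q,r,z0,z1,n):
    m=(np.hypot(C[...,0]-q[0],C[...,1]-q[1])<r)&(C[...,2]>z0)&(C[...,2]<z1)&(z["d"]>0); Q=C[m]
    if len(Q)<6: print(n,len(Q)); return
    e=cv2.fitEllipse(cv2.convexHull((Q[:,:2]*1000).astype(np.float32))); print(n,len(Q),np.round(e[0],1),np.round(e[1],1),Q[:,2].max().round(4))
sel(S,.03,.12,.2,"fresh"); sel(S,.04,.098,.1045,"nose"); sel(S-u*.145,.03,.08,.09,"head"); sel((.632,-.2687),.04,.05,.06,"tin")
print(np.hypot(*(np.array([0,0]))))
p,d=env.grab_frame("scene"); b=np.vstack([z["p"][:300],p[100:]]); cv2.imwrite("pics/fin2.png",b[:600,:,::-1])
E
```

```text
(48.21, [0.5734, -0.1065, 0.1227], [-2.6, -1.1, 6.5], 0.373, 64.6)
(50.49, [0.5634, -0.1649, 0.2698], [0.9, 0.2, 0.2], 0.999, 0.0)
fresh 1536 [ 574.  -105.7] [33.3 33.6] 0.142
nose 539 [ 573.6 -105.9] [43.1 43.2] 0.1044
head 204 [ 549.3 -248.2] [13.4 22.6] 0.0865
tin 1366 [ 632.2 -268.5] [47.3 47.9] 0.0573
0.0
```

View pics/fin2.png

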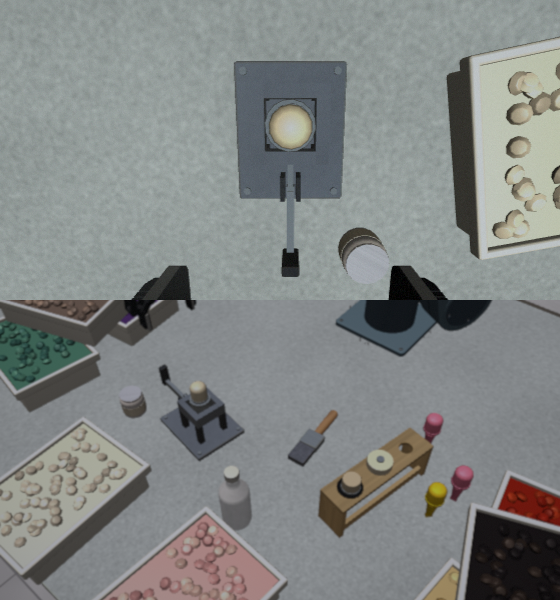

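The final picture shows the domed fresh bob seated and centred at (291,127) and the wedge fully out (290,262). The worn bob is on the ring at (350,482), and the tin, bottle, brush and wheel are where they were.

```bash
python3 -c "
from station import env
print(env.hand_in())"
```

```text
the job is handed in; nothing more can be done
None
```

I changed the bob and handed the job in at about 50 s: the worn bob hangs on the rubber-ring place, the wedge is back out against its stop, and the fresh bob is seated and released. The turn of the nose to its stop I judged only from the twist torque rising near 58°, with the grip slipping after about 70°.

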